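Lay out the parts of a ukulele kit on their outlined pads

ROBOT

A 6-joint arm with a two-finger parallel gripper is mounted at the origin on the work surface. World frame = base frame: x ahead of the robot, y to its left, z up, the work surface at z = 0. Lengths are in mm, angles in rad, forces in N, time in s.
With the tool pointing down it reaches from about 225 to 725 mm from the base axis. Payload 3.1 kg.
Tool frame: the origin (TCP) lies on the centre line of the jaws, within the pads' length; the fingertips stand 8 mm ahead of it and the grasp point (between the pads) lies 11 mm behind it; z points along the fingers, y is the line along which they close (so a half turn about z gives the same grasp; the last joint's range is limited). The gripper opens to 85 mm and grips with 20 to 120 N. Pads are 22 mm wide; open, the fingers measure 114 mm over their backs; the gripper's body (76 mm by 85 mm) begins 54 mm behind the grasp point. The pads swing forward as they close: fully open they stand 13 mm farther back than shut.
Start: joints at [0.994, 0.048, 0.099, 1.622, 0, 1.443], TCP at [227.795, 472.998, 239.312] pointing down, gripper open.
Joint ranges: [-2.91, 2.91], [-0.99, 1.94], [-1.21, 1.42], [-2.12, 2.29], [-1.49, 1.47], [-3.14, 3.14]. Speed limits (rad/s): [2.79, 2.79, 3.14, 3.14, 3.14, 3.14].

INTERFACE

Orientations are given as a unit quaternion [x, y, z, w].
In Python, from workcell import env, telemetry, eyes gives the robot as it stands. Calls block until the motion is done:
- env.reach(position, orientation): joint-space move of the TCP to a pose.
- env.move_linear(position, max_speed=150, frame=None): straight line of the TCP; frame=None keeps the orientation; max_speed is the mean speed in mm/s.
- env.set_joints(angles): joint-space move.
- env.set_gripper(opening, newtons=None): finger opening in mm; newtons is the grip in N (None keeps the last); returns when the fingers have stopped.
- env.wait(seconds).
- env.inverse_kinematics(position, orientation): joint angles nearest the present ones, or None.
- telemetry.read_state(): the state.
- eyes.capture(name): name is "scene" or "top" or "wrist"; returns (picture, depth): 400x640x3 uint8, red, green, blue; 400x640 float32, mm along the optical axis (not along the pixel's ray), 0 where there is no reading.
- eyes.calibration(name): a dict with "fov_y" (degrees; the focal length in pixels is half the picture's height over the tangent of half this angle, whatever the lens; pixels are square), "cx", "cy" (the principal point, pixels), "T" (4x4, takes a point from camera to world coordinates); the wrist camera has in their place "mount" (4x4, takes a point from camera to tool coordinates, whose origin is the TCP and whose axes are the flange's). Camera axes: x right, y up, looking along -z (the intrinsics and any distortion apply to the point x, -y, -z); pixel columns grow to the right and rows downward; lengths in mm; the calibration is good to about 2 mm. A picture is of the moment at which its call begins: read the wrist's pose just before it. calibration takes no time and is no camera call.
A pose or a line that the arm cannot do raises env.Unreachable and nothing moves.
- env.finish_job(): hands the job in; it is judged then, once.
The state is a dict: "t": time; "q": joint angles; "dq": joint speeds; "tau": joint torques, N m; "position": TCP position; "orientation": TCP orientation; "force": force on the tool from outside, world axes, zero at the start; "ft_torque": the same for the moment, N m; "grip_width": finger opening in mm; "grip_force": force on a finger pad.
Only numpy, scipy, OpenCV 4.12 (cv2) and the standard library are available. Lean on these libraries where they do the work, as an engineer would, in place of code of your own. Each camera call takes 0.05 s, during which the arm holds its last target. There are 200 camera calls.

TASK

Four ukulele parts lie scattered on the bench among four blue kit pads. Put each part on the pad that shows its white outline: the dark bridge, the brown neck block, the plywood ring and the pale cross brace, each lying flat the way up it is now, centred on its outline and turned to match it. The grey sanding block and the glue jar do not belong to the kit.

Things in the scene. Friction and masses are not known exactly. Their poses are not given: they have to be found in the camera images.
- bridge: Ukulele bridge: dark wooden bar 88 mm long (its x), 24 mm wide (its y), 10 mm thick, 13 mm thick over its middle 50 mm, with a thin white strip (saddle) along the top, up to 15 mm. 20 to 45 g. Origin: centre of the underside, z up. Grip across its width. Lies flat at the start, its yaw within about 0.5 rad of the world x axis.
- neck_block: Neck block: brown wooden block 56 mm (x) by 40 mm (y) by 34 mm high, two dark bolt holes drawn on its top. 40 to 85 g. Origin: centre of the underside, z up. Grip across its 40 mm width. Lies flat at the start, its yaw within about 0.5 rad of the world x axis.
- ring: Soundhole routing ring: flat plywood ring, 60 mm outside diameter, 36 mm hole, 12 mm thick. 20 to 45 g. Origin: on its axis, at the underside, z up. Can be gripped across the outside.
- brace: Cross brace: pale wooden cross of two bars, each 12 mm wide and 14 mm high, in one piece; the long bar is 96 mm (its x), the short one 66 mm (its y), crossing at their middles. 20 to 45 g. Origin: under the crossing, at the underside, z up. Can be gripped across the long bar, for example 27 mm from the crossing. Lies flat at the start, its yaw within about 0.5 rad of the world x axis.
- pad_bridge: Kit pad: flat blue felt board 116 mm (its x) by 90 mm (its y), 8 mm thick, fixed to the table, with a painted white silhouette in its middle: a long bar 98 mm (its x) by 34 mm, for the bridge. Origin: centre of the underside, so the top lies at z = +8 mm. Yaw within about 0.25 rad of the world x axis.
- pad_block: Kit pad: flat blue felt board 116 mm (its x) by 90 mm (its y), 8 mm thick, fixed to the table, with a painted white silhouette in its middle: a short, broad rectangle 66 mm (its x) by 50 mm, for the neck block. Origin: centre of the underside, so the top lies at z = +8 mm. Yaw within about 0.25 rad of the world x axis.
- pad_ring: Kit pad: flat blue felt board 116 mm (its x) by 90 mm (its y), 8 mm thick, fixed to the table, with a painted white silhouette in its middle: a ring 70 mm across with a 26 mm blue middle, for the ring. Origin: centre of the underside, so the top lies at z = +8 mm. Yaw within about 0.25 rad of the world x axis.
- pad_brace: Kit pad: flat blue felt board 116 mm (its x) by 90 mm (its y), 8 mm thick, fixed to the table, with a painted white silhouette in its middle: a cross, 106 mm along its x and 76 mm along its y, bars 22 mm wide, for the brace. Origin: centre of the underside, so the top lies at z = +8 mm. Yaw within about 0.25 rad of the world x axis.

How it is judged (in metres and radians):
At the end, for the whole second after the job is handed in: Each part rests on its own pad, at rest: centres within 12 mm sideways, underside 5 to 12 mm above the pad's underside (its top is at 8), right way up within 0.12 rad; bridge, block and brace have their long axes within 0.25 rad of their pads' (either way round) (horizontal distance between bridge and pad_bridge below 0.012 m and z of bridge in the frame of pad_bridge between 0.005 and 0.012 m and angle between each of bridge, neck_block, ring, brace's own z axis and vertical below 0.12 rad and linear speed of each of bridge, neck_block, ring, brace below 0.02 m/s and angular speed of each of bridge, neck_block, ring, brace below 0.2 rad/s and angle between the x axis of bridge and the x axis of pad_bridge, either way round below 0.25 rad and horizontal distance between neck_block and pad_block below 0.012 m and z of neck_block in the frame of pad_block between 0.005 and 0.012 m and angle between the x axis of neck_block and the x axis of pad_block, either way round below 0.25 rad and horizontal distance between ring and pad_ring below 0.012 m and z of ring in the frame of pad_ring between 0.005 and 0.012 m and horizontal distance between brace and pad_brace below 0.012 m and z of brace in the frame of pad_brace between 0.005 and 0.012 m and angle between the x axis of brace and the x axis of pad_brace, either way round below 0.25 rad); the robot touches nothing.
It also fails if it takes over 106 s, if anything falls off the work surface, if the arm or the gripper's body presses on something with over 40 N, if the wrist force passes 120 N, or if a joint passes its speed limit or range.

## Working session

There is one attempt and no reset: what is moved stays moved. The work goes in short steps, each a Python script; the robot and the scene stay as the last script left them, time stands still between calls to the robot, and variables do not carry over. Pictures are saved under pics/ and viewed, at most 14 in all, crops included, and the job is handed in when it is done.

```bash
mkdir -p pics; ls
python3 - <<'E'
from workcell import env, telemetry, eyes
import cv2,numpy as np
for n in ("top","scene"):
    p,d=eyes.capture(n); np.savez(f"{n}0.npz",p=p,d=d); cv2.imwrite(f"pics/{n}0.png",p[:,:,::-1])
    print(n,eyes.calibration(n),(d==0).mean())
print(eyes.calibration("wrist"))
E
```

```text
pics
top {'fov_y': 49.66005357272749, 'cx': 318.0072887795533, 'cy': 202.42478146405622, 'T': array([[ 2.48494607e-02,  9.94028233e-01, -1.06256183e-01,
         4.38514700e+02],
       [-9.99324150e-01,  2.18196007e-02, -2.95829095e-02,
        -1.81482333e+01],
       [-2.70877797e-02,  1.06919489e-01,  9.93898624e-01,
         9.10250059e+02],
       [ 0.00000000e+00,  0.00000000e+00,  0.00000000e+00,
         1.00000000e+00]])} 0.00382421875
scene {'fov_y': 53.419490834054216, 'cx': 318.60915117299334, 'cy': 194.409653573981, 'T': array([[ 8.55412425e-01, -4.24714040e-01,  2.96458374e-01,
         7.52102447e+02],
       [ 5.17931701e-01,  6.96945515e-01, -4.95997684e-01,
        -3.87538203e+02],
       [ 4.04184552e-03,  5.77827771e-01,  8.16148718e-01,
         6.90338120e+02],
       [ 0.00000000e+00,  0.00000000e+00,  0.00000000e+00,
         1.00000000e+00]])} 0.00396484375
{'fov_y': 65.09611438362376, 'cx': 323.5678831298099, 'cy': 200.22649911597793, 'mount': array([[-7.57612097e-04,  9.48044129e-01,  3.18137952e-01,
         8.13324016e+01],
       [ 9.99999678e-01,  6.33920706e-04,  4.92324315e-04,
        -4.45804454e-02],
       [ 2.65070941e-04,  3.18138222e-01, -9.48044304e-01,
        -1.35221732e+02],
       [ 0.00000000e+00,  0.00000000e+00,  0.00000000e+00,
         1.00000000e+00]])}
```

View pics/top0.png

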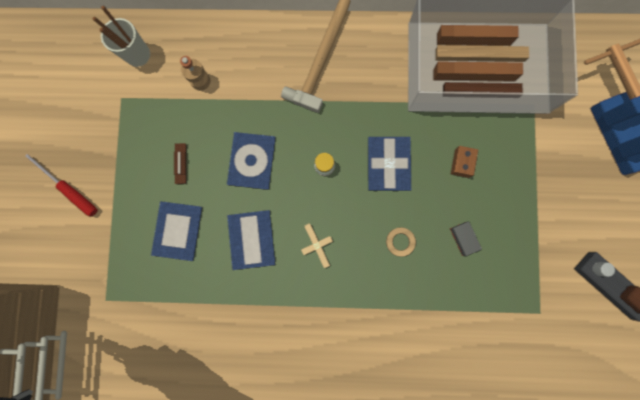

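The top view shows every part and pad. Bridge (180,163), block (465,162), ring (401,242), brace (317,246). Pads: ring (251,160), brace (390,163), block (177,231), bridge (251,240). The distractors are the jar (325,163) and the grey block (466,238). Next I'll segment and measure them.

```bash
cat > seg.py <<'E'
import cv2,numpy as np
from workcell import eyes
def proj(uv,z,n="top"):
    c=eyes.calibration(n); f=200/np.tan(np.radians(c['fov_y']/2)); T=c['T']
    uv=np.asarray(uv,float); r=np.c_[(uv[:,0]-c['cx'])/f,-(uv[:,1]-c['cy'])/f,-np.ones(len(uv))]@T[:3,:3].T
    return T[:3,3]+r*((z-T[2,3])/r[:,2])[:,None]
def depthpts(uv,d,n="top"):
    c=eyes.calibration(n); f=200/np.tan(np.radians(c['fov_y']/2)); T=c['T']
    uv=np.asarray(uv,int); k=d[uv[:,1],uv[:,0]]; uv=uv[k>0]; k=k[k>0]
    return np.c_[(uv[:,0]-c['cx'])/f*k,-(uv[:,1]-c['cy'])/f*k,-k]@T[:3,:3].T+T[:3,3]
# name: approx pixel, top z
OBJ=dict(bridge=((180,163),12),neck_block=((465,162),34),ring=((401,242),12),brace=((317,246),14),
 pad_bridge=((251,240),8),pad_block=((177,231),8),pad_ring=((251,160),8),pad_brace=((390,163),8))
def measure(p,d,name,c0,z,w=34):
    hsv=cv2.cvtColor(p,cv2.COLOR_RGB2HSV).astype(int); H,S,V=hsv[...,0],hsv[...,1],hsv[...,2]
    if name.startswith('pad'): m=(H>100)&(H<130)&(S>90)
    else: m=((H<28)|(H>170))&(S>40)
    box=np.zeros_like(m); x,y=c0; box[y-w:y+w,x-w:x+w]=1; m=(m&(box>0)).astype(np.uint8)
    n,l,s,_=cv2.connectedComponentsWithStats(m); k=1+np.argmax(s[1:,4]); m=(l==k).astype(np.uint8)
    cs,_=cv2.findContours(m,cv2.RETR_EXTERNAL,cv2.CHAIN_APPROX_NONE)
    c=max(cs,key=cv2.contourArea)[:,0]
    q=proj(c,z)[:,:2]
    if name.startswith('pad') or name in('bridge','neck_block','ring'):
        (cx,cy),(a,b),t=cv2.minAreaRect(q.astype(np.float32))
        if a<b:a,b,t=b,a,t+90
    else:
        v,u=np.nonzero(m); P=proj(np.c_[u,v],z)[:,:2]; cx,cy=P.mean(0); w_,E=np.linalg.eigh(np.cov(P.T)); t=np.degrees(np.arctan2(E[1,1],E[0,1])); a,b=np.sqrt(w_[::-1])*3.46
    v,u=np.nonzero(m); Z=depthpts(np.c_[u,v],d)[:,2]
    return cx,cy,(t+90)%180-90,a,b,np.percentile(Z,[10,50,95])
E
python3 - <<'E'
from seg import *
f=np.load('top0.npz'); p,d=f['p'],f['d']
for n,(c,z) in OBJ.items():
    r=measure(p,d,n,c,z); print(n,np.round(r[:5],1),np.round(r[5],1))
print(depthpts([(325,163),(466,238),(300,200),(215,200),(500,200),(140,130),(140,280),(500,130),(500,280)],d).round(1))
E
```

```text
bridge [612.8 304.8   3.3  87.4  25.9] [ 6.1 10.1 13.8]
neck_block [ 623.4 -288.5  -10.5   63.    47.8] [10.1 31.8 34.9]
ring [ 457.4 -163.4   45.8   60.3   58.6] [ 1.6 10.1 13. ]
brace [445.2   9.1  27.2  79.   46.8] [-0.7 12.3 15.3]
pad_bridge [453.8 147.1   8.1 111.8  86.4] [4.9 6.8 9.3]
pad_block [468.8 305.3  -6.2 111.4  87.2] [4.9 7.  9.4]
pad_ring [622.1 153.8  -5.4 112.2  86.6] [4.6 6.6 9.1]
pad_brace [ 620.7 -112.3    1.2  109.5   31.4] [4.5 6.7 9.3]
[[ 6.113e+02 -4.700e+00  4.830e+01]
 [ 4.674e+02 -2.934e+02  2.430e+01]
 [ 5.401e+02  4.720e+01  8.000e-01]
 [ 5.364e+02  2.295e+02 -2.200e+00]
 [ 5.498e+02 -3.739e+02 -3.900e+00]
 [ 6.869e+02  4.027e+02 -2.600e+00]
 [ 3.636e+02  3.795e+02 -1.100e+00]
 [ 6.997e+02 -3.755e+02 -2.000e-01]
 [ 3.836e+02 -3.696e+02 -1.100e+00]]
```

```bash
cat > rob.py <<'E'
import cv2,numpy as np
from scipy.spatial.transform import Rotation as R
from workcell import env,telemetry,eyes
ZT=dict(bridge=12,neck_block=34,ring=12,brace=14,pad_bridge=8,pad_block=8,pad_ring=8,pad_brace=8)
def cam(n):
    c=eyes.calibration(n); f=200/np.tan(np.radians(c['fov_y']/2))
    if n=='wrist':
        s=telemetry.read_state(); T=np.eye(4); T[:3,:3]=R.from_quat(s['orientation']).as_matrix(); T[:3,3]=s['position']; T=T@c['mount']
    else: T=c['T']
    return T,f,c['cx'],c['cy']
def look(n,save=None):
    C=cam(n); p,d=eyes.capture(n)
    if save: cv2.imwrite(f'pics/{save}.png',p[:,:,::-1])
    return p,d,C
def rays(uv,C):
    T,f,cx,cy=C; return np.c_[(uv[:,0]-cx)/f,-(uv[:,1]-cy)/f,-np.ones(len(uv))]@T[:3,:3].T
def measure(img,name,xy,rad=70):
    """world x,y,yaw(deg),len,wid of a part or pad near xy"""
    p,d,C=img; z=ZT[name]; hsv=cv2.cvtColor(p,cv2.COLOR_RGB2HSV).astype(int); H,S=hsv[...,0],hsv[...,1]
    v,u=np.mgrid[:400,:640]; uv=np.c_[u.ravel(),v.ravel()]; r=rays(uv,C); t=C[0][:3,3]
    W=(t+r*((z-t[2])/r[:,2])[:,None])[:,:2].reshape(400,640,2)
    Z=(t[2]+r[:,2]*d.ravel()).reshape(400,640)
    m=(np.hypot(W[...,0]-xy[0],W[...,1]-xy[1])<rad)
    if name.startswith('pad'): m&=(H>100)&(H<130)&(S>90)
    else: m&=((H<28)|(H>170))&(S>40)
    if name=='neck_block': m&=Z>27
    m=m.astype(np.uint8)
    if not name.startswith('pad'):
        n,l,s,_=cv2.connectedComponentsWithStats(m); m=(l==1+np.argmax(s[1:,4]))
    else: m=cv2.morphologyEx(m,cv2.MORPH_OPEN,np.ones((3,3)))
    P=W[m>0].astype(np.float32)
    if name=='brace':
        c=P.mean(0); E=np.linalg.eigh(np.cov(P.T))[1]; th=np.degrees(np.arctan2(E[1,1],E[0,1])); q=(P-c)@E; b,a=np.ptp(q,0)
    else:
        c,(a,b),th=cv2.minAreaRect(P)
        if a<b:a,b,th=b,a,th+90
    return np.array([*c,(th+90)%180-90,a,b,np.median(Z[m>0])])
def quat(yawdeg,flip=0):
    a=np.radians(yawdeg+180*flip); x=np.array([np.cos(a),np.sin(a),0]); z=np.array([0,0,-1.]); 
    return R.from_matrix(np.c_[x,np.cross(z,x),z]).as_quat()
def best(pos,yaw):
    "of the two half turns, the one with last joint nearest present"
    q0=np.array(telemetry.read_state()['q']); o=[]
    for f in(0,1):
        j=env.inverse_kinematics(list(pos),list(quat(yaw,f)))
        if j is not None: o.append((np.abs(np.array(j)-q0).max(),f))
    return list(quat(yaw,min(o)[1]))
E
python3 - <<'E'
from rob import *
f=np.load('top0.npz'); img=(f['p'],f['d'],cam('top'))
A=dict(bridge=(613,305),neck_block=(623,-288),ring=(457,-163),brace=(445,9),pad_bridge=(454,147),pad_block=(469,305),pad_ring=(622,154),pad_brace=(621,-112))
M={n:measure(img,n,a) for n,a in A.items()}
for n in M: print(n,M[n].round(1))
np.savez('M.npz',**M)
b=M['bridge']; s=telemetry.read_state(); print(R.from_quat(s['orientation']).as_matrix().round(2))
env.reach([b[0],b[1],115],best([b[0],b[1],115],b[2]))
s=telemetry.read_state(); print(s['t'],np.round(s['q'],2),np.round(s['position'],1),np.round(s['force'],2))
w=look('wrist','w1'); print(measure(w,'bridge',b[:2]).round(1))
E
```

```text
bridge [612.8 304.8   3.3  87.4  25.9  10.1]
neck_block [ 625.2 -292.   -10.5   56.5   41.5   32.5]
ring [ 457.4 -163.4   45.8   60.3   58.6   10.1]
brace [445.2   9.1  27.2  98.4  68.3  12.3]
pad_bridge [453.8 147.1   8.3 111.5  86.4   6.8]
pad_block [468.8 305.3  -6.2 111.4  87.2   7. ]
pad_ring [622.  153.9  -5.2 112.3  86.1   6.7]
pad_brace [ 621.  -138.     0.7  109.6   81.9    6.6]
[[-0.9   0.43 -0.  ]
 [ 0.43  0.9  -0.  ]
 [ 0.   -0.   -1.  ]]
1.7083 [0.37 0.47 0.36 1.46 0.   0.31] [612.3 305.8 115.7] [ 0.11 -0.22 -0.09]
[613.4 305.9   3.3  88.5  25.   12.8]
```

View pics/w1.png

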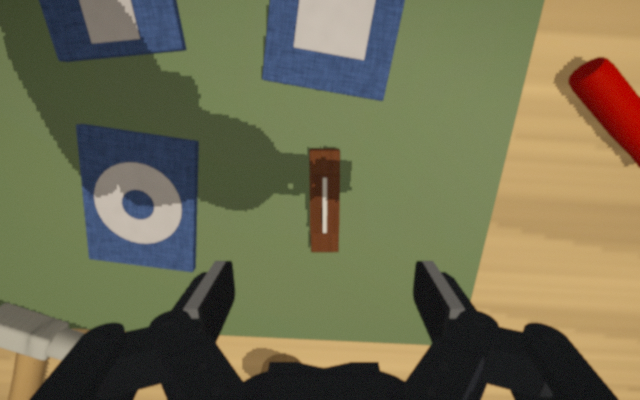

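The wrist view confirms the bridge at (613.4,305.9), about 1 mm from the top-camera estimate. The bar is at pixel (324,200). I'll go down with a force guard to find the fingertip height, then grip.

```bash
cat >> rob.py <<'E'
def st(): return telemetry.read_state()
def show(tag):
    s=st(); print(tag,'t',round(s['t'],1),'pos',np.round(s['position'],1),'F',np.round(s['force'],1),'w',round(s['grip_width'],1),'gf',round(s['grip_force'],1))
def guarded(x,y,z0,zmin,lim=3):
    f0=st()['force'][2]; z=z0
    while z>zmin:
        z-=1; env.move_linear([x,y,z],max_speed=30)
        if abs(st()['force'][2]-f0)>lim: print('contact at',z,st()['position'][2]); break
    return z
E
python3 - <<'E'
from rob import *
x,y=613.2,305.4
env.set_gripper(38,40); env.move_linear([x,y,25]); env.move_linear([x,y,10],max_speed=60); show('low')
z=guarded(x,y,9,2); show('c')
zg=z+3.0; env.move_linear([x,y,zg],max_speed=40); env.set_gripper(15,40); show('grip')
env.move_linear([x,y,120]); show('up'); look('wrist','w2'); print(zg)
E
```

```text
low t 3.4 pos [612.7 305.2   9.4] F [ 0.3 -0.3 -0.5] w 38.2 gf 0.0
contact at 6 6.8667542660396945
c t 4.2 pos [613.3 305.5   6.9] F [-1.5 -0.4  3.8] w 38.0 gf 2.1
grip t 4.7 pos [613.2 305.4   8.8] F [-0.1  0.   3.8] w 23.0 gf 41.0
up t 5.6 pos [612.5 305.1 118.6] F [-1.  -0.9 -0.6] w 23.1 gf 40.3
9.0
```

View pics/w2.png

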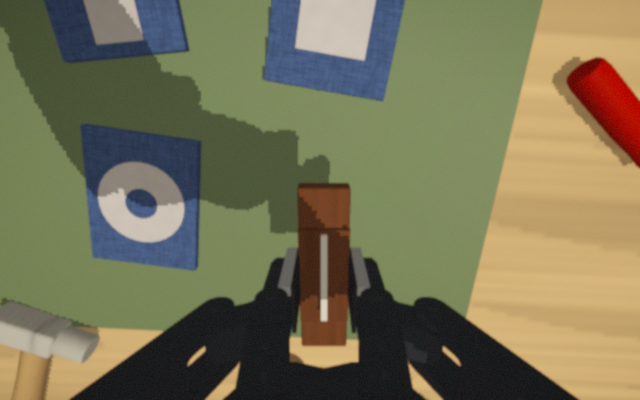

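Bridge held square, 23 mm between the jaws, clear of the mat. Contact height matches my model of the finger swing. I'll place it and take the others the same way, stopping if a grip width is wrong.

```bash
cat >> rob.py <<'E'
def place(x,y,z,yaw_q,opening,zup=120):
    env.reach([x,y,zup],yaw_q); env.move_linear([x,y,z+12]); env.move_linear([x,y,z],max_speed=40); show('place')
    env.set_gripper(opening); env.move_linear([x,y,zup]); 
def job(part,pad,M,width,zg,clear,off=0):
    p,g=M[part],M['pad_'+pad]; py,gy=(0,0) if part=='ring' else (p[2],g[2])
    if part=='ring': py=gy=90   # any
    o=lambda c,t:(c[0]+off*np.cos(np.radians(t)),c[1]+off*np.sin(np.radians(t)))
    (x,y),(X,Y)=o(p,py),o(g,gy); c=[]
    for f in(0,1):
        a,b=[env.inverse_kinematics([*v],list(quat(t,f))) for v,t in(((x,y,zg),py),((X,Y,zg+8),gy))]
        if a is not None and b is not None: c.append((max(abs(a[5]),abs(b[5])),f))
    f=min(c)[1]
    env.reach([x,y,120],list(quat(py,f))); env.set_gripper(width+clear,40)
    env.move_linear([x,y,zg+30]); env.move_linear([x,y,zg],max_speed=60); show('down')
    env.set_gripper(max(width-10,2),40); show('grip'); env.move_linear([x,y,100]); show('up')
    w=st()['grip_width']
    if abs(w-width)>4: raise SystemExit(f'bad grip {part} {w}')
    place(X,Y,zg+9,list(quat(gy,f)),width+clear)
E
python3 - <<'E'
from rob import *
f=np.load('top0.npz'); img=(f['p'],f['d'],cam('top')); M=dict(np.load('M.npz'))
M['pad_brace']=measure(img,'pad_brace',(621,-134),78); print(M['pad_brace'].round(1)); np.savez('M.npz',**M)
g=M['pad_bridge']; place(g[0],g[1],18,best([g[0],g[1],120],g[2]),42)
job('neck_block','block',M,40,13.4,18)
look('top','t2'); show('end')
E
```

```text
[ 621.2 -139.3    0.7  109.9   84.6    6.6]
place t 7.7 pos [453.5 147.   17.8] F [ 0.3 -0.7  1.1] w 22.7 gf 40.3
down t 12.2 pos [ 625.  -291.9   12.9] F [-0.5  0.1 -0.5] w 58.1 gf 0.0
grip t 12.5 pos [ 625.7 -292.3   14.2] F [ 0.2  0.3 -0.5] w 39.7 gf 42.0
up t 13.2 pos [ 624.8 -291.8   99. ] F [ 0.6  0.2 -1.3] w 39.1 gf 41.9
place t 16.6 pos [468.7 305.3  22.3] F [ 0.6 -0.3 -0.9] w 39.2 gf 41.9
end t 17.8 pos [467.9 304.8 118.4] F [-0.1 -0.2 -1.1] w 58.0 gf 0.0
```

View pics/t2.png

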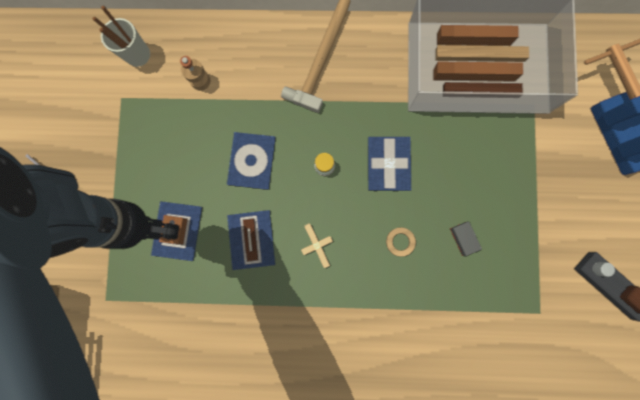

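The bridge (251,240) and block (177,231) sit inside their outlines. Ring and brace next.

Run:
```python
from rob import *
M=dict(np.load('M.npz')); M['pad_brace'][1]=-140
job('ring','ring',M,60,4.1,16)
job('brace','brace',M,12,10,20,off=27)
env.reach([300,-300,250],best([300,-300,250],0))
img=look('top','t3'); show('end')
for a,b in(('bridge','bridge'),('neck_block','block'),('ring','ring'),('brace','brace')):
    g=M['pad_'+b]; ZT.update(bridge=21,neck_block=42,ring=20,brace=22)
    p=measure(img,a,g[:2],60); print(a,p.round(1),'pad',g[:3].round(1),'d',(p[:2]-g[:2]).round(1))
```

```text
down t 21.2 pos [ 457.2 -163.2    3.8] F [-0.5  0.5  0.5] w 75.7 gf 0.0
grip t 21.5 pos [ 458.2 -163.8    5.2] F [-0.6  0.5  3.9] w 58.7 gf 42.9
up t 22.3 pos [ 456.8 -163.    98.9] F [-0.6 -0.1  0.5] w 58.6 gf 42.8
place t 24.9 pos [622.3 154.   13.3] F [-0.2 -0.3 -0. ] w 58.7 gf 42.9
down t 29.9 pos [469.   21.5   9.7] F [-0.2  0.  -1. ] w 31.9 gf 0.0
grip t 30.2 pos [469.9  21.4  10.6] F [ 1.  -0.2  0.8] w 10.8 gf 42.2
up t 30.9 pos [468.6  21.5  99.2] F [ 1.1  0.6 -1. ] w 10.5 gf 42.0
place t 33.1 pos [ 648.1 -139.7   18.9] F [ 0.4 -0.4 -0.9] w 10.8 gf 42.1
end t 35.8 pos [ 300.6 -299.8  249.4] F [-0.6 -0.4  0. ] w 31.9 gf 0.0
bridge [454.1 146.7   8.2  87.6  25.5  18.3] pad [453.8 147.1   8.3] d [ 0.3 -0.4]
neck_block [469.7 301.4  -6.7  55.6  45.   40.6] pad [468.8 305.3  -6.2] d [ 0.9 -3.9]
ring [620.4 152.6 -88.8  61.5  59.9  17.9] pad [622.  153.9  -5.2] d [-1.6 -1.3]
brace [ 6.194e+02 -1.383e+02  5.000e-01  9.730e+01  6.830e+01  1.990e+01] pad [ 621.2 -140.     0.7] d [-1.7  1.7]
```

View pics/t3.png

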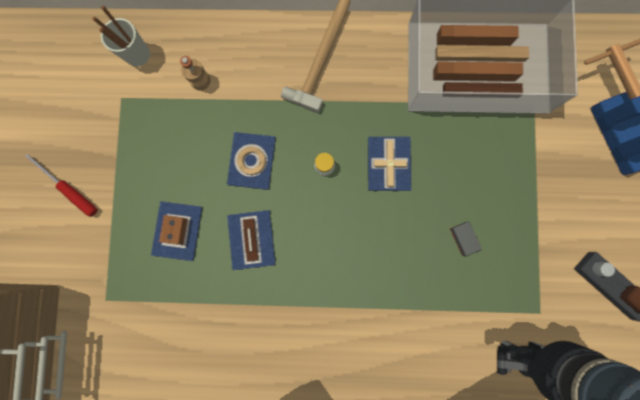

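All four parts lie on their outlines, within 4 mm of centre. They sit at the right heights and the gripper is clear, so I'm handing in.

```bash
python3 -c "
from workcell import env; print(env.finish_job())"
```

```text
the job is handed in; nothing more can be done
None
```

I placed all four parts flat on their own pads and handed the job in at about 36 s; the last top view put each within about 4 mm of centre and 1° of its pad's yaw (the ring's yaw isn't judged), but the hand-in returned no verdict.

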